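# Slide the sample sled under the reader's leaf springs and start the reading

### The job

Put your fingertips on the ribbed pad of the red sample sled, press it down hard against its springs and, keeping it down, push it under the two brass leaf springs until it is fully home in the reader. Then press the green start button all the way down and let it go, leaving the red button alone. Nothing is to be picked up: the clay-coloured core just rides along standing in its seat on the sled, and the other things on the bench stay where they are.

Things in the scene. Friction and masses are not known exactly. Their poses are not given: they have to be found in the camera images.
- reader: The grain reader, fixed to the bench, turned differently each time: grey base plate 300 x 100 x 12 mm with a track. Origin: centre of its underside. Its +x runs along the track the way the sled is pushed, towards the white optical head with a blue band (x = 85 to 150 mm, top 67 mm above the bench); z up. Rails beside the sled are 26 mm above the bench.
- travel (a joint): How far the red sled has been pushed along the reader's +x, m: 0 at the loading end (nose 35 mm short of the lips), 0.085 fully home against its stop; starts at 0. It slides with about 1.5 N of friction, some 5 N more under the leaves.
- sink (a joint): How far the red sled is pressed down on its own springs, m: 0 up, 0.010 at the bottom. 8 N starts it down, 13 N at 5 mm, 18 N at the bottom. Up, its flat top is 38 mm above the bench and its nose butts against the lips; pressed 5 mm or more (best 7 to 8) it passes under. Let go at home, the leaves keep it 4 to 7 mm down; let go before the lips, it springs up.
- sled_pad (a point): Point on the top face of the red sled, mid-way across, on its black-ribbed pad; moves with it. The sled is 120 mm long along the reader's x, 70 wide, 10 thick; this point is 94 mm behind its nose, 26 mm ahead of its tail. A cross ridge 5.5 mm high stands ahead of the pad, its near face 21 mm from this point towards the nose: fingers can push against it. Axes as the reader's.
- sled_seat (a point): centre of the core's seat on the sled's top face, 72 mm ahead of sled_pad; a square rim 3 mm high, 32 mm inside, surrounds it
- core_center (a point): centre (half-way up) of the core that stands in the sled's seat: a rigid clay-coloured cylinder 28 mm across, 30 mm high, loose. It is to stay standing in the seat.
- start_top (a point): centre of the top of the green start button, 28 mm across, on a grey pod 70 x 60 mm and 25 mm high fixed to the bench (button top 47 mm above the bench at rest); pressed straight down. Green and red pods may change places.
- start (a joint): green button's travel, m: 0 up, 0.006 fully down (about 5 N); springs back
- stop_top (a point): centre of the top of the red button, on an equal pod; not to be pressed
- stop (a joint): red button's travel, m: 0 up, 0.006 down
- spare_a_center (a point): a bare terracotta-coloured spare core, 28 mm across, 30 mm high, standing on the bench (leave alone; point at its centre)
- spare_b_center (a point): a second spare core, cork-coloured, same size (leave alone; point at its centre)
- weight: brass calibration weight with a knob, 32 mm across, 44 mm high (leave alone; origin at its underside)
- bowl: steel mixing bowl, 110 mm across the rim, 50 mm high (leave alone; origin at its underside)
- brush: bench brush with wooden handle, 180 mm long, lying (leave alone; origin at its middle, on the bench)
- spatula: spatula with wooden handle, 260 mm long, lying (leave alone; origin at its middle, on the bench)
- jar: amber jar with white cap, 56 mm across, 75 mm high (leave alone; origin at its underside)
- core: the same core as a body; origin at the centre of its underside
- lip_gap (a point): Mid-point between the two dark steel lips of the reader, at their underside, 33.5 mm above the bench, on the track's middle line. Each lip is 8 mm long along the track and reaches from 21 to 48 mm to its side; tops 50 mm above the bench. Behind each a brass leaf spring slopes down along the track and drags on the sled's margin; the core passes between them. Axes as the reader's.
Not all that is in view belongs to the job. Leave any blue look-alike of the part that bears start_top alone. Leave any black look-alike of the core alone.

How it is judged:
On the way, in this order (a step that is already met when the one before it is completed fails the run):
1. the sled is fully home, held down under the leaf springs, with the core standing in its seat (value of joint travel above 0.08 m and value of joint sink above 0.003 m and horizontal distance between core_center and sled_seat below 0.008 m and z of core_center in the frame of sled_seat below 0.02 m and angle between core_center's own z axis and vertical below 0.2 rad), for 0.2 s.
2. the green button is pressed down (value of joint start above 0.0045 m), for 0.05 s.
At the end, for the whole second after the job is handed in: The sled is within 5 mm of fully home and at least 3 mm down under the leaf springs, the core stands upright in its seat (within 8 mm of the centre), the green button has been pressed (4.5 mm of 6 mm) after that and is up again, and everything is at rest (all of step 1 and value of joint start below 0.002 m and linear speed of core below 0.02 m/s); the robot touches nothing.
It fails at once if the red button was pressed (value of joint stop above 0.003 m).
It fails at once if the core was lifted out of its seat or tipped over (z of core_center in the frame of sled_seat above 0.027 m or angle between core_center's own z axis and vertical above 0.5 rad or horizontal distance between core_center and sled_seat above 0.02 m).
It fails at once if a bystander was moved by more than 3 cm or picked up (distance of any of spare_a_center, spare_b_center, weight, bowl, brush, spatula, jar from where it was at the start of the episode above 0.03 m).
It also fails if it takes over 45 s, if anything falls off the work surface, if the arm or the gripper's body presses on something with over 40 N, if the wrist force passes 120 N, or if a joint passes its speed limit or range.

### The arm

A 6-joint arm with a two-finger parallel gripper is mounted at the origin on the work surface. World frame = base frame: x ahead of the robot, y to its left, z up, the work surface at z = 0. Lengths are in m, angles in rad, forces in N, time in s.
With the tool pointing down it reaches from about 0.35 to 0.85 m from the base axis. Payload 8.1 kg.
Tool frame: the origin (TCP) lies on the mounting face of the last link; the fingertips stand 186 mm ahead of it and the grasp point (between the pads) lies 167 mm ahead of it; z points along the fingers, y is the line along which they close (so a half turn about z gives the same grasp; the last joint's range is limited). The gripper opens to 93 mm and grips with 3 to 60 N. Pads are 15 mm wide; open, the fingers measure 128 mm over their backs; the gripper's body (75 mm by 188 mm) begins 65 mm behind the grasp point.
Start: joints at [-1.29, 0.13, 1.488, -0, 1.523, -0.085], TCP at [0.215, -0.56, 0.405] pointing down, gripper open.
Joint ranges: [-2.96, 2.96], [-0.89, 2.26], [0.02, 2.5], [-1.34, 4.48], [0, 2.73], [-2.66, 2.66]. Speed limits (rad/s): [2.39, 2.39, 2.79, 3.14, 3.14, 3.14].

### API

Orientations are given as a rotation vector (axis times angle).
In Python, from plant import read_state, read_camera, camera_params, close_job gives the robot as it stands. The module is installed in compiled form; this text tells all that it offers.
- The arm moves only by the tool servo_tool, never from a script. Its argument "increments" is a list of rows, each an object with "slide": the shift along the tool's x, y, z in mm, a list of three; "dr": the turn, a rotation vector about the tool's x, y, z in rad, a list of three; "jaw": the closure, from 0 (fully open) to 1 (shut). In form: [{"slide": [x, y, z], "dr": [ax, ay, az], "jaw": jaw}, ...]. A call has 1 to 20 rows; each row is the pose to reach, as a shift and turn from the pose commanded when the call began, along the tool's axes at that moment; what a row does not reach only later rows make up. A row lasts 1/10 s, in which the tool goes at most 50 mm and 8.59 degrees, less where a joint would pass 70% of its speed; a pose out of reach is approached as far as the arm can. A call with a gripper value outside its range is refused whole. The fingers move at their own pace and stop on an object; "force" is the grip in N (left out, the last holds). Time passes only in rows, so rows that repeat a pose let the fingers close. It gives the time, the measured TCP pose, the force, the opening and the grip force at its end, in the units of the state.
- read_state(): the state, without advancing time (a new reading comes with each control period).
- read_camera(name): name is "side" or "top" or "wrist"; returns (picture, depth): 480x640x3 uint8, red, green, blue; 480x640 float32, m along the optical axis (not along the pixel's ray), 0 where there is no reading.
- camera_params(name): a dict with "fx", "fy", "cx", "cy" (pixels), "rvec" (rotation vector, rad) and "tvec" (3), from world to camera coordinates, as OpenCV has them. Camera axes: x right, y down, z forward; pixel columns grow to the right and rows downward; lengths in m; the calibration is good to about 2 mm. The wrist camera is an equidistant fisheye: a pixel r from the principal point sees the ray r / f radians off the axis. A picture is of the moment at which its call begins: read the wrist's pose just before it. camera_params takes no time and is no camera call; for the wrist camera it gives the pose at the moment of the call.
- close_job(): hands the job in; it is judged then, once.
The state is a dict: "t": time; "q": joint angles; "dq": joint speeds; "joint_torque": joint torques, N m; "tool_pos": TCP position; "orientation": TCP orientation; "force": force on the tool from outside, world axes, zero at the start; "wrist_torque": the same for the moment, N m; "opening": finger opening in m; "gripper_force": force on a finger pad.
Only numpy, scipy, OpenCV 4.12 (cv2) and the standard library are available. Lean on these libraries where they do the work, as an engineer would, in place of code of your own. Each camera call takes 0.05 s, during which the arm holds its last target. There are 200 camera calls.

## Working session

There is one attempt and no reset: what is moved stays moved. The work goes in short steps, Python scripts to look and compute and a tool call to move; the robot and the scene stay as the last step left them, time stands still between calls to the robot, and variables do not carry over. Pictures are saved under pics/ and viewed, at most 13 in all, crops included, and the job is handed in when it is done.

Besides the shell and the picture viewer there is one more tool, called after "Call:" as a command line: name --argument value ..., lists and objects as JSON in quotes. servo_tool: Moves the arm, as the interface text tells. Its arguments: {"type":"object","properties":{"increments":{"type":"array"},"force":{"type":"number"}},"required":["increments"]}

```bash
mkdir -p pics; cat > h.py <<'E'
import numpy as np,cv2
from scipy.spatial.transform import Rotation as R
from plant import *
def grab(name,fn=None):
    p=camera_params(name); im,d=read_camera(name)
    np.savez('last_'+name+'.npz',im=im,d=d,**{k:np.array(v) for k,v in p.items()})
    if fn: cv2.imwrite('pics/'+fn,im[:,:,::-1])
    return im,d,p
def load(name):
    z=np.load('last_'+name+'.npz'); return z['im'],z['d'],z
def world(u,v,d,p,z=None):
    # pinhole; depth if z None, else ray to plane z
    Rm=cv2.Rodrigues(np.array(p['rvec'],float))[0]; t=np.array(p['tvec'],float).ravel()
    r=np.array([(u-p['cx'])/p['fx'],(v-p['cy'])/p['fy'],1.])
    if z is None: return Rm.T@(r*d[int(round(v)),int(round(u))]-t)
    c=-Rm.T@t; w=Rm.T@r; return c+w*(z-c[2])/w[2]
E
python3 - <<'E'
from h import *
for n in('top','side'):
    im,d,p=grab(n,n+'1.png'); print(p)
s=read_state(); print(s['t'],s['tool_pos'],s['orientation'],s['opening'])
E
```

```text
{'fx': 490.80650864808945, 'fy': 490.80650864808945, 'cx': 314.1589911448038, 'cy': 246.62488939028708, 'rvec': array([ 2.13675702, -2.06858827,  0.2206987 ]), 'tvec': array([-0.01863228,  0.54122078,  1.18477726])}
{'fx': 433.5398531604407, 'fy': 433.5398531604407, 'cx': 323.067863856215, 'cy': 239.25263773653333, 'rvec': array([ 0.30234741, -2.81209073,  1.16288455]), 'tvec': array([0.52740012, 0.13592681, 0.8345663 ])}
0.1 [ 0.21456669 -0.56010302  0.40380996] [-3.08759557e+00 -5.71122972e-01  2.94508643e-04] 0.09303972917393667
```

View pics/top1.png

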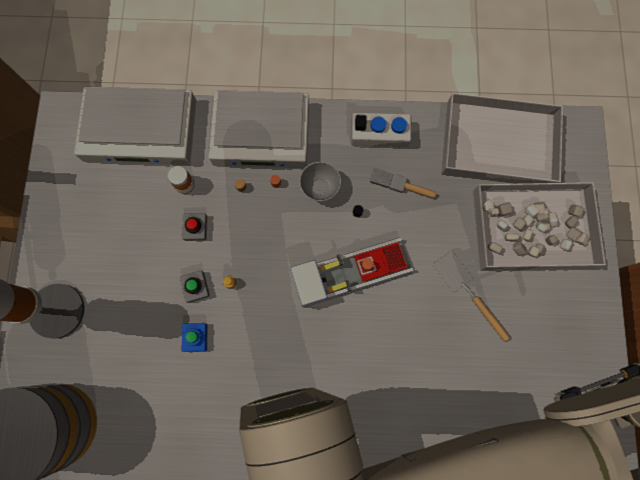

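View pics/side1.png

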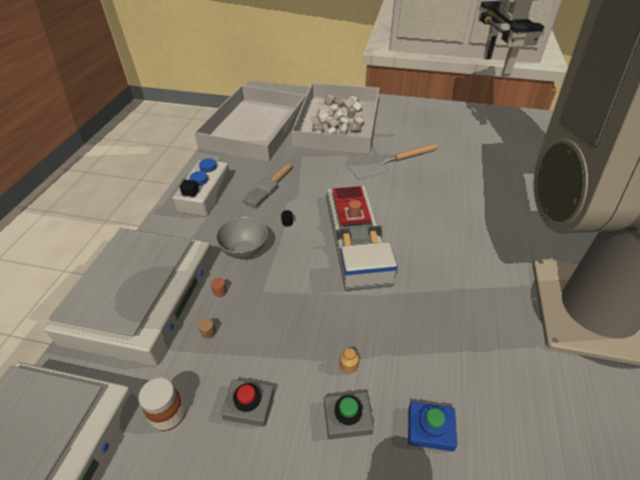

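Top view: the red sled is at (383,262) with the core at (367,264) and the white head at (308,283). Look-alikes: the grey pod with the green button is at (193,286) and the blue look-alike at (194,337), with the red button at (193,225). The black core look-alike is at (358,211). I choose the grey green pod at (193,286) and the red sled. Next, one close crop to check and measure.

```bash
python3 - <<'E'
from h import *
im,d,p=load('top')
a=cv2.resize(im[230:315,280:425],None,fx=5.5,fy=5.5,interpolation=cv2.INTER_CUBIC)
cv2.imwrite('pics/c1.png',a[:,:,::-1])
hsv=cv2.cvtColor(im,cv2.COLOR_RGB2HSV)
g=((hsv[...,0]>45)&(hsv[...,0]<80)&(hsv[...,1]>150)&(hsv[...,2]>60)).astype('u1')
n,l,s,c=cv2.connectedComponentsWithStats(g)
for i in range(1,n):
    if s[i,4]>20: print(c[i],s[i,4],world(*c[i],d,p,0.047),world(*c[i],d,p))
E
```

```text
[191.08247423 284.62886598] 97 [0.4363109 0.3057452 0.047    ] [0.43573909 0.30461623 0.05130855]
[191.18478261 336.57608696] 92 [0.30780764 0.29427868 0.047     ] [0.30793053 0.29538978 0.04260275]
```

View pics/c1.png

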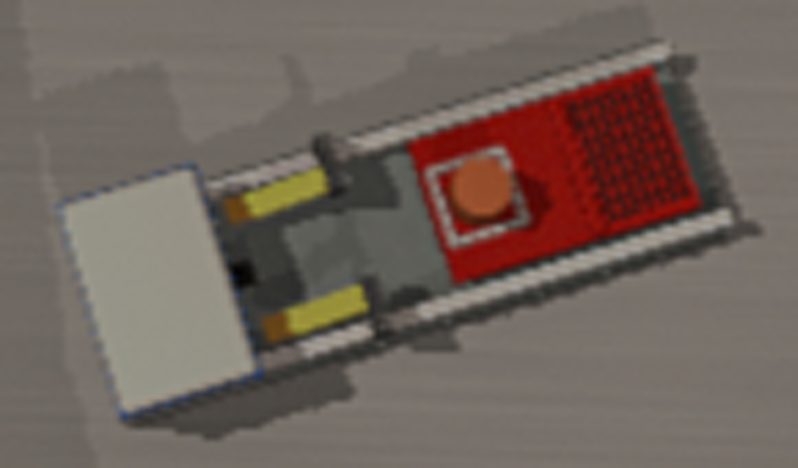

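The crop shows the red sled with corners at crop px (411,143), (453,283), (700,208) and (655,70). The pad is black-ribbed at about (632,147), the core sits in its seat, and the lips are at about x=330–380.

```bash
python3 - <<'E'
from h import *
im,d,p=load('top')
f=lambda x,y,z:world(280+(x+.5)/5.5-.5,230+(y+.5)/5.5-.5,d,p,z)
n1,n2,t2,t1=[f(*c,.038) for c in((411,143),(453,283),(700,208),(655,70))]
h=[f(*c,.067) for c in((60,205),(195,165),(260,375),(122,418))]
N=(n1+n2)/2;T=(t1+t2)/2
print('N',N,'T',T,np.linalg.norm(N-T),np.linalg.norm(n1-n2),np.linalg.norm(t1-t2))
ax=(N-T)/np.linalg.norm(N-T); print('yaw',np.degrees(np.arctan2(ax[1],ax[0])))
hf=(h[0]+h[3])/2;hb=(h[1]+h[2])/2; print('head',hf,hb)
c=hf-T; print('yaw2',np.degrees(np.arctan2(c[1],c[0])),np.linalg.norm(c))
yx=h[0]-h[3]; print('head y dir',np.degrees(np.arctan2(yx[1],yx[0])))
print('pad',T+.026*ax)
s=read_state();Rt=R.from_rotvec(s['orientation']).as_matrix();print(Rt.round(3))
E
```

```text
N [ 0.4932792  -0.11481517  0.038     ] T [ 0.5319754  -0.22878402  0.038     ] 0.1203590270194902 0.06837157364925975 0.0682544976397698
yaw 108.7540545380561
head [0.43849    0.04022175 0.067     ] [ 0.45929627 -0.02057715  0.067     ]
yaw2 109.16346134452408 0.28625971610390255
head y dir 18.439456692792884
pad [ 0.52361624 -0.20416443  0.038     ]
[[ 0.934  0.358 -0.   ]
 [ 0.358 -0.934  0.002]
 [ 0.    -0.002 -1.   ]]
```

Call:
servo_tool --increments '[{"slide": [28,-15,9],"dr": [0,0,-0.1],"jaw": 1},{"slide": [56,-30,19],"dr": [0,0,-0.2],"jaw": 1},{"slide": [83,-46,28],"dr": [0,0,-0.3],"jaw": 1},{"slide": [111,-61,38],"dr": [0,0,-0.41],"jaw": 1},{"slide": [139,-76,47],"dr": [0,0,-0.51],"jaw": 1},{"slide": [166,-91,57],"dr": [0,0,-0.61],"jaw": 1},{"slide": [194,-106,66],"dr": [0,0,-0.71],"jaw": 1},{"slide": [222,-122,76],"dr": [0,0,-0.82],"jaw": 1},{"slide": [250,-137,86],"dr": [0,0,-0.92],"jaw": 1},{"slide": [277,-152,95],"dr": [0,0,-1.02],"jaw": 1},{"slide": [305,-167,105],"dr": [0,0,-1.12],"jaw": 1},{"slide": [333,-182,114],"dr": [0,0,-1.22],"jaw": 1},{"slide": [361,-198,124],"dr": [0,0,-1.33],"jaw": 1},{"slide": [388,-213,133],"dr": [0,0,-1.43],"jaw": 1},{"slide": [416,-228,143],"dr": [0,0,-1.53],"jaw": 1},{"slide": [416,-228,143],"dr": [0,0,-1.53],"jaw": 1},{"slide": [416,-228,143],"dr": [0,0,-1.53],"jaw": 1}]' --force 20

```text
t: 1.8
tool_pos: [0.5214, -0.198, 0.261]
orientation: [-1.831, -2.551, 0.001]
force: [-0.9, 0.3, -0.0]
opening: 0.0004
gripper_force: 0.0
```

```bash
python3 - <<'E'
from h import *
s=read_state();Rt=R.from_rotvec(s['orientation']).as_matrix();print(s['t'],s['q'],s['tool_pos'],s['force'],s['opening'],'\n',Rt.round(3))
im,d,p=grab('wrist','w1.png'); print(p)
im,d,p=grab('side')
a=cv2.resize(im[150:310,290:430],None,fx=4,fy=4,interpolation=cv2.INTER_CUBIC)
b=cv2.resize(load('wrist')[0],None,fx=.01,fy=.01)
cv2.imwrite('pics/s2.png',a[:600,:,::-1])
E
```

```text
1.8 [-4.54755552e-01  1.34026479e-01  1.75467881e+00 -3.42917820e-04
  1.25447333e+00 -7.80020659e-01] [ 0.52144483 -0.19802923  0.26103751] [-0.89833599  0.25218467 -0.01025908] 0.0003539479998108785 
 [[-0.32   0.948 -0.002]
 [ 0.948  0.32   0.   ]
 [ 0.001 -0.001 -1.   ]]
{'fx': 371.64829954431775, 'fy': 371.64829954431775, 'cx': 321.8173457018345, 'cy': 234.14989855181992, 'rvec': array([-2.80063287, -0.45909069, -0.06811981]), 'tvec': array([-0.42979842, -0.33012848,  0.14949603])}
```

View pics/w1.png

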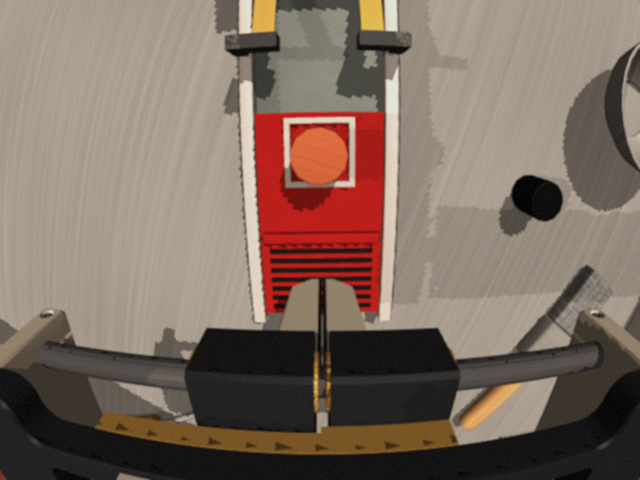

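View pics/s2.png

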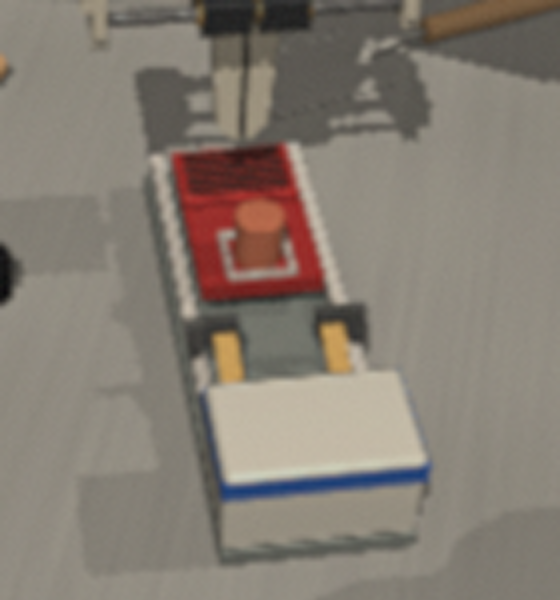

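The wrist view shows the closed fingertips at about (323,280) centred over the ribbed pad (x 262–380), square to the sled. The ridge is at row ~238, the nose at row 113 and the core in its seat at (318,156). I'll check the distances.

```bash
cat >> h.py <<'E'
def fish(u,v,p,z):
    Rm=cv2.Rodrigues(np.array(p['rvec'],float))[0]; t=np.array(p['tvec'],float).ravel()
    x=(u-float(p['cx']))/float(p['fx']);y=(v-float(p['cy']))/float(p['fy']);th=np.hypot(x,y)
    r=np.array([x/th*np.sin(th),y/th*np.sin(th),np.cos(th)]);c=-Rm.T@t;w=Rm.T@r
    return c+w*(z-c[2])/w[2]
E
python3 - <<'E'
from h import *
im,d,p=load('wrist');s=read_state();Rt=R.from_rotvec(s['orientation']).as_matrix()
for n,u,v,z in(('noseL',257,113,.038),('noseR',384,113,.038),('ridge near',320,245,.038),('ridge far',320,233,.043),('tailR',378,311,.038),('tailL',266,311,.038),('L lip near',252,50,.050),('R lip',385,48,.05),('core',318,156,.068)):
    print(n,((Rt.T@(fish(u,v,p,z)-s['tool_pos']))*1000).round(1))
E
```

```text
noseL [ 90.  -35.8 223.8]
noseR [ 90.1  33.1 223.8]
ridge near [ 14.5  -1.5 223.8]
ridge far [ 23.4  -1.5 218.8]
tailR [-29.5  34.9 223.8]
tailL [-29.6 -35.5 223.9]
L lip near [123.1 -36.1 211.8]
R lip [124.1  31.5 211.8]
core [ 68.7  -2.3 193.8]
```

Call:
servo_tool --increments '[{"slide": [3,-1,15],"dr": [0,0,0],"jaw": 1},{"slide": [3,-1,28],"dr": [0,0,0],"jaw": 1},{"slide": [3,-1,34],"dr": [0,0,0],"jaw": 1},{"slide": [3,-1,37],"dr": [0,0,0],"jaw": 1},{"slide": [3,-1,39],"dr": [0,0,0],"jaw": 1},{"slide": [3,-1,41],"dr": [0,0,0],"jaw": 1},{"slide": [3,-1,42],"dr": [0,0,0],"jaw": 1},{"slide": [3,-1,43],"dr": [0,0,0],"jaw": 1},{"slide": [3,-1,43],"dr": [0,0,0],"jaw": 1},{"slide": [3,-1,43],"dr": [0,0,0],"jaw": 1}]'

```text
t: 2.9
tool_pos: [0.5192, -0.1961, 0.2193]
orientation: [-1.832, -2.55, 0.001]
force: [-8.3, 2.1, 10.0]
opening: 0.0005
gripper_force: 5.3
```

Call:
servo_tool --increments '[{"slide": [0,0,1.5],"dr": [0,0,0],"jaw": 1},{"slide": [0,0,3],"dr": [0,0,0],"jaw": 1},{"slide": [0,0,3.3],"dr": [0,0,0],"jaw": 1},{"slide": [0,0,3.3],"dr": [0,0,0],"jaw": 1}]'

```text
t: 3.3
tool_pos: [0.5193, -0.1962, 0.2163]
orientation: [-1.832, -2.55, 0.001]
force: [-8.4, 2.4, 13.9]
opening: 0.0002
gripper_force: 6.7
```

```bash
python3 - <<'E'
from h import *
s=read_state();print(s['tool_pos'],s['force'],s['wrist_torque'])
im,d,p=grab('wrist')
Rt=R.from_rotvec(s['orientation']).as_matrix()
cv2.imwrite('pics/w2.png',im[0:330,150:500,::-1])
E
```

```text
[ 0.51931555 -0.19622037  0.21634935] [-8.41243966  2.44485716 13.91042571] [ 0.49729928  1.49784134 -0.03620164]
```

View pics/w2.png

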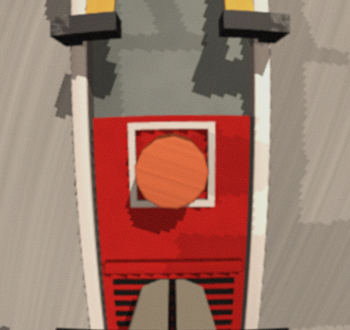

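The wrist view shows the sled pressed down and clear of the lips. The fingertips are on the ribs just behind the ridge (crop row ~265), and the core is upright in its seat. Push on.

Call:
servo_tool --increments '[{"slide": [2,0,0.5],"dr": [0,0,0],"jaw": 1},{"slide": [4,0,0.5],"dr": [0,0,0],"jaw": 1},{"slide": [7,0,0.5],"dr": [0,0,0],"jaw": 1},{"slide": [10,0,0.5],"dr": [0,0,0],"jaw": 1},{"slide": [13,0,0.5],"dr": [0,0,0],"jaw": 1},{"slide": [17,0,0.5],"dr": [0,0,0],"jaw": 1},{"slide": [21,0,0.5],"dr": [0,0,0],"jaw": 1},{"slide": [25,0,0.5],"dr": [0,0,0],"jaw": 1},{"slide": [29,0,0.5],"dr": [0,0,0],"jaw": 1},{"slide": [33,0,0.5],"dr": [0,0,0],"jaw": 1},{"slide": [36,0,0.5],"dr": [0,0,0],"jaw": 1},{"slide": [39,0,0.5],"dr": [0,0,0],"jaw": 1},{"slide": [42,0,0.5],"dr": [0,0,0],"jaw": 1},{"slide": [45,0,0.5],"dr": [0,0,0],"jaw": 1},{"slide": [48,0,0.5],"dr": [0,0,0],"jaw": 1},{"slide": [50,0,0.5],"dr": [0,0,0],"jaw": 1}]'

```text
t: 4.95
tool_pos: [0.5037, -0.1498, 0.2165]
orientation: [1.832, 2.55, -0.003]
force: [-8.3, -2.6, 13.0]
opening: 0.0004
gripper_force: 6.7
```

```bash
python3 - <<'E'
from h import *
s=read_state();print(s['t'],s['tool_pos'],s['force'],s['wrist_torque'])
im,d,p=grab('wrist')
cv2.imwrite('pics/w3.png',im[0:330,150:500,::-1])
E
```

```text
4.95 [ 0.50373315 -0.14980478  0.21648175] [-8.32173963 -2.63337725 13.01205159] [-0.80491606  1.42620284 -0.01650797]
```

View pics/w3.png

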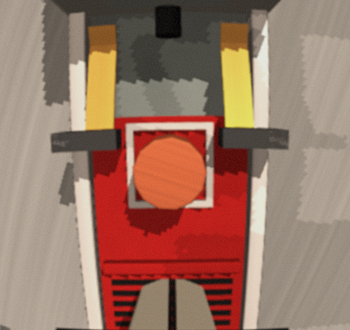

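The nose has passed under the lips, with the sled moving along with the fingers. The core is still seated. Continue to the stop.

Call:
servo_tool --increments '[{"slide": [3,0,0.7],"dr": [0,0,0],"jaw": 1},{"slide": [6,0,0.7],"dr": [0,0,0],"jaw": 1},{"slide": [9,0,0.7],"dr": [0,0,0],"jaw": 1},{"slide": [12,0,0.7],"dr": [0,0,0],"jaw": 1},{"slide": [15,0,0.7],"dr": [0,0,0],"jaw": 1},{"slide": [18,0,0.7],"dr": [0,0,0],"jaw": 1},{"slide": [21,0,0.7],"dr": [0,0,0],"jaw": 1},{"slide": [24,0,0.7],"dr": [0,0,0],"jaw": 1},{"slide": [27,0,0.7],"dr": [0,0,0],"jaw": 1},{"slide": [30,0,0.7],"dr": [0,0,0],"jaw": 1},{"slide": [32,0,0.7],"dr": [0,0,0],"jaw": 1},{"slide": [34,0,0.7],"dr": [0,0,0],"jaw": 1},{"slide": [36,0,0.7],"dr": [0,0,0],"jaw": 1},{"slide": [37,0,0.7],"dr": [0,0,0],"jaw": 1},{"slide": [38,0,0.7],"dr": [0,0,0],"jaw": 1},{"slide": [38,0,0.7],"dr": [0,0,0],"jaw": 1}]'

```text
t: 6.6
tool_pos: [0.4931, -0.1141, 0.2166]
orientation: [1.83, 2.546, 0.0]
force: [0.4, -6.8, 8.6]
opening: 0.0003
gripper_force: 4.3
```

```bash
python3 - <<'E'
from h import *
s=read_state();print(s['t'],s['tool_pos'],s['force'],s['wrist_torque'])
im,d,p=grab('wrist')
cv2.imwrite('pics/w4.png',im[0:330,150:500,::-1])
E
```

```text
6.6 [ 0.49312072 -0.11412454  0.21657906] [ 0.39574113 -6.82597601  8.58343996] [-1.07005562 -0.20376676  0.01127422]
```

View pics/w4.png

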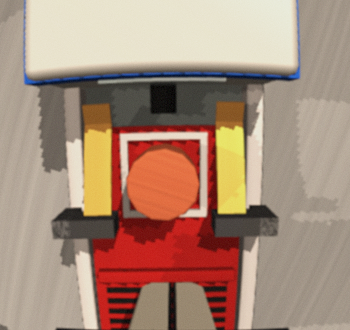

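The nose is near the stop and the core is seated. I'll push a little further to feel the stop.

Call:
servo_tool --increments '[{"slide": [2,0,0.3],"dr": [0,0,0],"jaw": 1},{"slide": [4,0,0.3],"dr": [0,0,0],"jaw": 1},{"slide": [5,0,0.3],"dr": [0,0,0],"jaw": 1},{"slide": [5,0,0.3],"dr": [0,0,0],"jaw": 1}]'

```text
t: 7.05
tool_pos: [0.4915, -0.1094, 0.2162]
orientation: [1.829, 2.546, -0.0]
force: [0.2, -6.8, 7.0]
opening: 0.0002
gripper_force: 5.1
```

Call:
servo_tool --increments '[{"slide": [2,0,0.3],"dr": [0,0,0],"jaw": 1},{"slide": [4,0,0.3],"dr": [0,0,0],"jaw": 1},{"slide": [6,0,0.3],"dr": [0,0,0],"jaw": 1},{"slide": [7,0,0.3],"dr": [0,0,0],"jaw": 1},{"slide": [7,0,0.3],"dr": [0,0,0],"jaw": 1}]'

```text
t: 7.55
tool_pos: [0.4906, -0.1068, 0.2176]
orientation: [1.824, 2.538, -0.008]
force: [3.9, -33.0, 4.3]
opening: 0.0006
gripper_force: 17.1
```

```bash
python3 - <<'E'
from h import *
s=read_state();print(s['t'],s['tool_pos'],s['force'],s['wrist_torque'])
im,d,p=grab('wrist')
cv2.imwrite('pics/w5.png',im[0:330,150:500,::-1])
E
```

```text
7.55 [ 0.49057056 -0.10679523  0.21763389] [  3.8555068  -32.98710783   4.29397932] [-6.00469235 -0.81998002  0.056568  ]
```

View pics/w5.png

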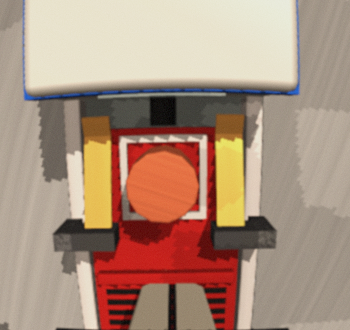

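Call:
servo_tool --increments '[{"slide": [-3,0,-0.5],"dr": [0,0,0],"jaw": 1},{"slide": [-5,0,-3],"dr": [0,0,0],"jaw": 1},{"slide": [-6,0,-8],"dr": [0,0,0],"jaw": 1},{"slide": [-6,0,-16],"dr": [0,0,0],"jaw": 1},{"slide": [-6,0,-30],"dr": [0,0,0],"jaw": 1},{"slide": [-6,0,-45],"dr": [0,0,0],"jaw": 1},{"slide": [-6,0,-60],"dr": [0,0,0],"jaw": 1},{"slide": [-6,0,-60],"dr": [0,0,0],"jaw": 1}]'

```text
t: 8.4
tool_pos: [0.4907, -0.1072, 0.2767]
orientation: [1.83, 2.548, 0.002]
force: [0.3, -0.3, 1.0]
opening: 0.0005
gripper_force: 0.0
```

```bash
python3 - <<'E'
from h import *
s=read_state();print(s['t'],s['q'],s['tool_pos'],s['force'],R.from_rotvec(s['orientation']).as_matrix().round(3))
im,d,p=grab('wrist')
cv2.imwrite('pics/w6.png',cv2.resize(im[0:330,150:500,::-1],None,fx=1.8,fy=1.8,interpolation=cv2.INTER_CUBIC))
E
```

```text
8.4 [-3.17223748e-01 -3.57581329e-02  1.89972655e+00  1.94137922e-04
  1.27295677e+00 -6.42385212e-01] [ 0.49073358 -0.10718712  0.27671019] [ 0.2751835  -0.3121475   0.95948905] [[-0.319  0.948  0.004]
 [ 0.948  0.319 -0.001]
 [-0.003  0.004 -1.   ]]
```

View pics/w6.png

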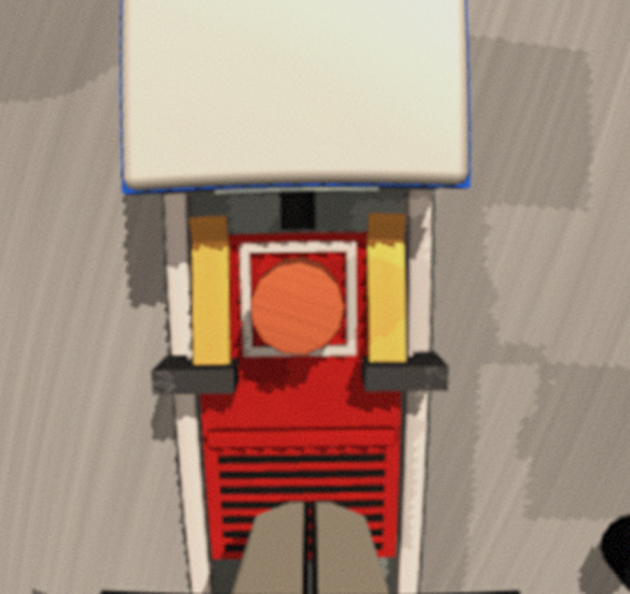

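The core stands in its seat at crop (298,307). The nose edge is at crop row ~235 against the black stop, and the tail at row ~557. I'll check the travel numerically.

```bash
python3 - <<'E'
from h import *
im,d,p=load('wrist');s=read_state()
a=np.array([-.321,.947,0]);b=np.array([-.947,-.321,0])
t0=np.array([0.52144,-0.19803,0])+.090*a
f=lambda x,y,z:fish(150+x/1.8,y/1.8,p,z)
for z in(.031,.034):
  n=f(300,236,z); t=f(305,557,z); print('travel nose',(n-t0)@a,'tail',(t-t0)@a+.1195,'len',(n-t)@a)
  r=[f(x,y,z+.003) for x,y in((240,242),(357,242),(240,355),(357,355))];print('seat-core',[( np.mean(r,0)-f(298,307,z+.030))@v for v in(a,b)])
im,d,p=grab('top')
g=world(191.1,284.6,d,p,.047)
Rt=R.from_rotvec(s['orientation']).as_matrix()
# target: tip 20 mm above button, over centre
for tz in(.25,.09): print('slide',(Rt.T@(np.array([g[0],g[1],tz+.186])-s['tool_pos'])*1000).round(0))
cv2.imwrite('pics/c2.png',cv2.resize(im[200:360,160:320,::-1],None,fx=3,fy=3,interpolation=cv2.INTER_CUBIC))
E
```

```text
travel nose 0.08281468545862893 tail 0.08269257427046132 len 0.1196221111881676
seat-core [np.float64(-0.0009965755973349905), np.float64(0.00022391931591459347)]
travel nose 0.08291309590472852 tail 0.08438104909089106 len 0.11803204681383747
seat-core [np.float64(-0.001034001989088428), np.float64(0.000225973718764634)]
slide [ 408.   81. -161.]
slide [408.  81.  -1.]
```

View pics/c2.png

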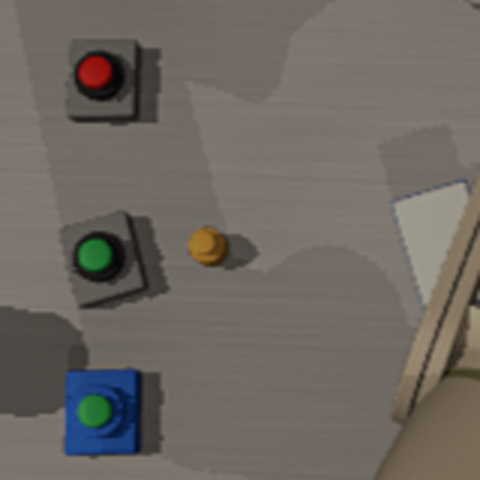

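Call:
servo_tool --increments '[{"slide": [0,0,-25],"dr": [0,0,0],"jaw": 1},{"slide": [15,3,-50],"dr": [0,0,0],"jaw": 1},{"slide": [40,8,-60],"dr": [0,0,0],"jaw": 1},{"slide": [70,14,-60],"dr": [0,0,0],"jaw": 1},{"slide": [100,20,-60],"dr": [0,0,0],"jaw": 1},{"slide": [130,26,-60],"dr": [0,0,0],"jaw": 1},{"slide": [160,32,-60],"dr": [0,0,0],"jaw": 1},{"slide": [190,38,-60],"dr": [0,0,0],"jaw": 1},{"slide": [220,44,-60],"dr": [0,0,0],"jaw": 1},{"slide": [250,50,-60],"dr": [0,0,0],"jaw": 1},{"slide": [280,56,-60],"dr": [0,0,0],"jaw": 1},{"slide": [310,62,-60],"dr": [0,0,0],"jaw": 1},{"slide": [340,68,-60],"dr": [0,0,0],"jaw": 1},{"slide": [370,74,-60],"dr": [0,0,0],"jaw": 1},{"slide": [395,78,-50],"dr": [0,0,0],"jaw": 1},{"slide": [408,81,-35],"dr": [0,0,0],"jaw": 1},{"slide": [408,81,-20],"dr": [0,0,0],"jaw": 1},{"slide": [408,81,-5],"dr": [0,0,0],"jaw": 1},{"slide": [408,81,0],"dr": [0,0,0],"jaw": 1},{"slide": [408,81,0],"dr": [0,0,0],"jaw": 1}]'

```text
t: 10.5
tool_pos: [0.4359, 0.3044, 0.2721]
orientation: [-1.834, -2.55, 0.004]
force: [0.0, 0.0, 0.6]
opening: 0.0004
gripper_force: 0.0
```

```bash
python3 - <<'E'
from h import *
s=read_state();Rt=R.from_rotvec(s['orientation']).as_matrix();print(s['t'],s['tool_pos'],Rt.round(3))
im,d,p=grab('wrist')
hsv=cv2.cvtColor(im,cv2.COLOR_RGB2HSV)
g=((hsv[...,0]>45)&(hsv[...,0]<80)&(hsv[...,1]>130)&(hsv[...,2]>50)).astype('u1')
n,l,st,c=cv2.connectedComponentsWithStats(g)
for i in range(1,n):
    if st[i,4]>50: print(st[i],c[i],(Rt.T@(fish(*c[i],p,.047)-s['tool_pos'])*1000).round(1))
cv2.imwrite('pics/w7.png',im[:,:,::-1])
E
```

```text
10.5 [0.43586937 0.30441639 0.27211849] [[-0.318  0.948 -0.002]
 [ 0.948  0.318 -0.001]
 [-0.001 -0.003 -1.   ]]
[ 106  190   40   43 1283] [125.44583009 210.10989867] [  35.  -124.2  225.4]
[ 298  234   46   48 1702] [320.6680376  256.91715629] [  5.1  -1.5 225.1]
```

View pics/w7.png

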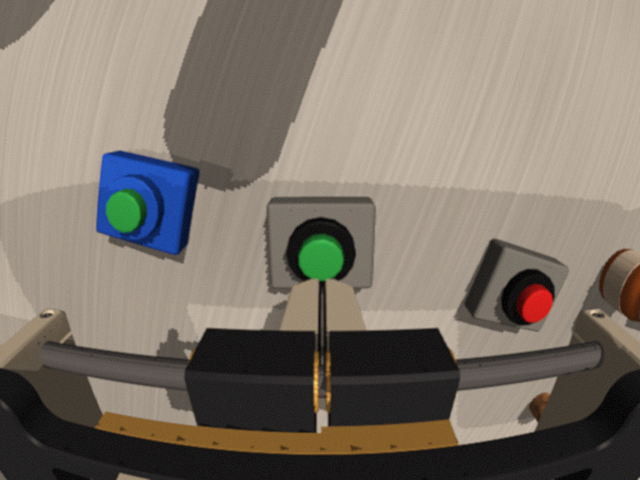

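The tips are just behind the green button at (321,257) on the grey pod; the blue one is at (125,210) and the red at (535,303). Shift 5 mm ahead and press.

Call:
servo_tool --increments '[{"slide": [5,-1,15],"dr": [0,0,0],"jaw": 1},{"slide": [5,-1,28],"dr": [0,0,0],"jaw": 1},{"slide": [5,-1,36],"dr": [0,0,0],"jaw": 1},{"slide": [5,-1,39],"dr": [0,0,0],"jaw": 1},{"slide": [5,-1,42],"dr": [0,0,0],"jaw": 1},{"slide": [5,-1,44],"dr": [0,0,0],"jaw": 1},{"slide": [5,-1,46],"dr": [0,0,0],"jaw": 1},{"slide": [5,-1,47],"dr": [0,0,0],"jaw": 1},{"slide": [5,-1,47],"dr": [0,0,0],"jaw": 1}]'

```text
t: 11.45
tool_pos: [0.4337, 0.31, 0.2273]
orientation: [1.833, 2.552, 0.0]
force: [-4.2, -2.3, 7.2]
opening: 0.0004
gripper_force: 3.5
```

Call:
servo_tool --increments '[{"slide": [0,0,1],"dr": [0,0,0],"jaw": 1},{"slide": [0,0,2],"dr": [0,0,0],"jaw": 1},{"slide": [0,0,2],"dr": [0,0,0],"jaw": 1}]'

```text
t: 11.75
tool_pos: [0.4338, 0.3101, 0.227]
orientation: [1.832, 2.552, 0.0]
force: [-11.0, -5.9, 22.7]
opening: 0.0006
gripper_force: 11.5
```

Hard bottom (22.7 N with no more travel), so the button is fully down. Release.

Call:
servo_tool --increments '[{"slide": [0,0,-5],"dr": [0,0,0],"jaw": 1},{"slide": [0,0,-15],"dr": [0,0,0],"jaw": 1},{"slide": [0,0,-40],"dr": [0,0,0],"jaw": 1},{"slide": [0,0,-70],"dr": [0,0,0],"jaw": 1},{"slide": [0,0,-80],"dr": [0,0,0],"jaw": 1},{"slide": [0,0,-80],"dr": [0,0,0],"jaw": 1},{"slide": [0,0,-80],"dr": [0,0,0],"jaw": 1}]'

```text
t: 12.45
tool_pos: [0.4334, 0.3098, 0.3037]
orientation: [-1.833, -2.551, 0.001]
force: [-0.6, 0.1, 0.1]
opening: 0.0008
gripper_force: 0.0
```

```bash
python3 - <<'E'
from h import *
s=read_state();print(s['t'],s['tool_pos'],s['force'],np.abs(s['dq']).max())
im,d,p=grab('side')
hsv=cv2.cvtColor(im[180:230,320:390],cv2.COLOR_RGB2HSV)
print('depth button',d[400:415,340:357].min())
close_job()
E
```

```text
12.45 [0.433386   0.30981735 0.30372487] [-0.63863414  0.06018815  0.12124215] 0.016700147885065013
depth button 0.0
the job is handed in; nothing more can be done
```

The job is handed in at about 12.5 s: sled pushed to its hard stop (camera travel about 83 mm of 85) with the core upright in its seat, green button bottomed and released, and red button and bystanders untouched; I did not re-check the sled after the button press, and no verdict was shown.

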